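# Gather the flange nuts in the cut corner of the parts tote

### The arm

A 6-joint arm with a two-finger parallel gripper is mounted at the origin on the work surface. World frame = base frame: x ahead of the robot, y to its left, z up, the work surface at z = 0. Lengths are in mm, angles in degrees, forces in N, time in s.
With the tool pointing down it reaches from about 350 to 850 mm from the base axis. Payload 8.1 kg.
Tool frame: the origin (TCP) lies at the very end of the fingers, on their centre line; the grasp point (between the pads) lies r.tcp_to_grasp behind it (r.tcp_to_grasp is the distance from the TCP to the grasp point, in mm); z points along the fingers, y is the line along which they close (so a half turn about z gives the same grasp; the last joint's range is limited). The gripper opens to 85 mm and grips with 20 to 120 N. Pads are 22 mm wide; open, the fingers measure 114 mm over their backs; the gripper's body (76 mm by 85 mm) begins 54 mm behind the grasp point. The pads swing forward as they close: fully open they stand 13 mm farther back than shut.
Start: joints at [61.112, 7.471, 85.268, -0, 87.261, -4.893], TCP at [243.978, 548.16, 231.292] pointing down, gripper open.
Joint ranges: [-169.43, 169.43], [-51.17, 129.36], [1.28, 143.12], [-76.62, 256.62], [0, 156.53], [-152.29, 152.29]. Speed limits (degrees/s): [136.94, 136.94, 159.86, 180, 180, 180].

### API

Orientations are given as [roll, pitch, yaw] about the fixed x, y, z axes, in that order (R = Rz(yaw) Ry(pitch) Rx(roll)).
In Python, from bench import r gives the robot as it stands.
- The arm moves only by the shell command python3 -m handwheel 'ROWS' [OPENING] [FORCE]. ROWS is JSON, a list of rows, each a list of 4 numbers: the shift along the tool's x, y, z in m, then the turn about the tool's z in degrees. A call has 1 to 10 rows; each row shifts and turns the commanded pose from where the row before left it, along the tool's axes as they then stand; what a row does not reach is not made up. A row lasts 1/10 s, in which the tool goes at most 50 mm and 8.59 degrees, less where a joint would pass 70% of its speed; a pose out of reach is approached as far as the arm can. A call is refused whole if a number of a shift passes 0.05 or a number of a turn 8.59, either way. A call with a gripper value outside its range is refused whole. OPENING is the finger opening in m, from 0 to 0.0854, set as the call begins (- or left out, the last holds). The fingers move at their own pace and stop on an object; FORCE is the grip in N (left out, the last holds). Time passes only in rows, so rows that do not move let the fingers close. It gives the time, the measured TCP pose, the force, the opening and the grip force at its end, in the units of the state.
- r.sense(): the state, without advancing time (a new reading comes with each control period).
- r.snapshot(name): name is "scene" or "top" or "wrist"; returns the picture (480x640x3 uint8, red, green, blue); there is no depth.
- r.camera_params(name): a dict with "fx", "fy", "cx", "cy" (pixels), "R" (3x3) and "t" (3): a world point X has camera coordinates R X + t; the wrist camera has in their place "mount" (4x4, takes a point from camera to tool coordinates, whose origin is the TCP and whose axes are the flange's). Camera axes: x right, y down, z forward; pixel columns grow to the right and rows downward; lengths in mm; the calibration is good to about 2 mm. A picture is of the moment at which its call begins: read the wrist's pose just before it. camera_params takes no time and is no camera call.
- r.hand_in(): hands the job in; it is judged then, once.
The state is a dict: "time": time; "joint_pos": joint angles; "qd": joint speeds; "joint_efforts": joint torques, N m; "tool_pos": TCP position; "tcp_rot": TCP orientation; "ft_force": force on the tool from outside, world axes, zero at the start; "wrist_torque": the same for the moment, N m; "finger_gap": finger opening in mm; "grip_force": force on a finger pad.
Only numpy, scipy, OpenCV 4.12 (cv2) and the standard library are available. Lean on these libraries where they do the work, as an engineer would, in place of code of your own. Each camera call takes 0.05 s, during which the arm holds its last target. There are 200 camera calls.

### The job

Pick up the small scoop by its handle and tip its three nuts into the parts tote without dropping any on the bench, then set the empty scoop down upright on the bench. Then lift the tote clear of the bench by its handle and tilt it well over, about 35 degrees, until all six nuts have slid together into its cut-off corner; finish while still holding the tote still in the air, tilted like that. Leave the other things on the bench where they are.

Things in the scene. Friction and masses are not known exactly. Their poses are not given: they have to be found in the camera images.
- tote: open sheet-metal parts tote, 200 mm long (its x) x 160 mm wide (its y), walls 48 mm high and 4 mm thick, floor 4 mm, about 0.45 kg empty. One corner, at its -x +y (nearest the robot, on the robot's left), is cut off at 45 degrees, 45 mm along either side. A bridge handle crosses its middle along its y. Origin at the centre of its underside, z up. It stands on the bench on the left or on the right, the scoop on the other side
- tote_grip (a point): centre of the tote's handle, 103 mm straight above the tote's origin (axes as the tote's). The handle is a black bar 14 mm thick (along x), 24 mm high, 160 mm long (along y) on a 5 mm thick post at either end; its top is 115 mm above the underside
- cut_corner (a point): inside of the cut-off corner: the middle of the short diagonal wall, at the tote's floor (75 mm towards -x and 55 mm towards +y of the tote's origin, 4 mm up)
- cut_corner_foot (a point): the outer lower edge of the cut-off corner, middle of the short diagonal wall, on the tote's underside (77.5 mm towards -x, 57.5 mm towards +y of its origin)
- scoop: small sheet-metal scoop, 90 mm long (its x), 80 mm wide (its y), side walls and back wall 32 mm high and 3 mm thick, floor 3 mm, 0.22 kg; open at its front (-x, towards the robot), closed at the back. A bridge handle crosses its middle along its y. Origin at the centre of its underside, z up
- scoop_grip (a point): centre of the scoop's handle, 90 mm straight above the scoop's origin (axes as the scoop's). The handle is a black bar 14 mm thick (along x), 24 mm high, 80 mm long (along y); its top is 102 mm above the underside
- scoop_lip (a point): middle of the scoop's open front edge, where the nuts leave it: 45 mm towards -x of its origin, 3 mm up
- nut1: dark steel flange nut: 22 mm across flats, 25 mm across its round flange, 12 mm high, 25 g, lightly oiled, slides easily (starts to slide on the sheet metal at 8 to 12 degrees, along a wall or past other nuts at up to 30); origin at the centre of its underside; starts lying flat in the tote
- nut2: dark steel flange nut: 22 mm across flats, 25 mm across its round flange, 12 mm high, 25 g, lightly oiled, slides easily (starts to slide on the sheet metal at 8 to 12 degrees, along a wall or past other nuts at up to 30); origin at the centre of its underside; starts lying flat in the tote
- nut3: dark steel flange nut: 22 mm across flats, 25 mm across its round flange, 12 mm high, 25 g, lightly oiled, slides easily (starts to slide on the sheet metal at 8 to 12 degrees, along a wall or past other nuts at up to 30); origin at the centre of its underside; starts lying flat in the tote
- nut4: dark steel flange nut: 22 mm across flats, 25 mm across its round flange, 12 mm high, 25 g, lightly oiled, slides easily (starts to slide on the sheet metal at 8 to 12 degrees, along a wall or past other nuts at up to 30); origin at the centre of its underside; starts lying flat in the scoop
- nut5: dark steel flange nut: 22 mm across flats, 25 mm across its round flange, 12 mm high, 25 g, lightly oiled, slides easily (starts to slide on the sheet metal at 8 to 12 degrees, along a wall or past other nuts at up to 30); origin at the centre of its underside; starts lying flat in the scoop
- nut6: dark steel flange nut: 22 mm across flats, 25 mm across its round flange, 12 mm high, 25 g, lightly oiled, slides easily (starts to slide on the sheet metal at 8 to 12 degrees, along a wall or past other nuts at up to 30); origin at the centre of its underside; starts lying flat in the scoop
- screwdriver: bystander, not to be moved: screwdriver, 200 mm long, lying on the bench between the two places; origin under its middle
- tape: bystander, not to be moved: roll of orange tape, 90 mm across, 25 mm high, lying flat nearer the robot; origin under its centre
- wrench: bystander, not to be moved: steel spanner, 200 mm long, lying beyond the work; origin under its middle
- hammer: bystander, not to be moved: hammer, 280 mm long, lying beyond the work; origin under its middle
- tube_offcut: bystander, not to be moved: steel square tube offcut, 30 x 120 x 30 mm, lying on the right; origin under its centre
- spray_can: bystander, not to be moved: grey spray can, 64 mm across, 190 mm high, standing on the left; origin under its centre
Mind the look-alikes: they are no part of the job. Leave any yellow look-alike of the scoop alone.

How it is judged:
By the outcome, as a careful person would: the job done as asked, in the order asked, and still so for the second after the job is handed in, while the arm keeps its last pose, push and grip.
It also fails if it takes over 67 s, if anything falls off the work surface, if the arm or the gripper's body presses on something with over 40 N, if the wrist force passes 120 N, or if a joint passes its speed limit or range.

## Working session

There is one attempt and no reset: what is moved stays moved. The work goes in short steps, Python scripts to look and compute and a shell command to move; the robot and the scene stay as the last step left them, time stands still between calls to the robot, and variables do not carry over. Pictures are saved under pics/ and viewed, at most 10 in all, crops included, and the job is handed in when it is done.

```bash
mkdir -p pics; ls
python3 - <<'E'
from bench import r
import cv2
s=r.sense();print(s['time'],s['tool_pos'],s['tcp_rot'],r.tcp_to_grasp,s['finger_gap'])
for n in("scene","top"):
    cv2.imwrite(f"pics/{n}0.png",r.snapshot(n)[:,:,::-1]); p=r.camera_params(n);print(n,p)
print(r.camera_params("wrist"))
E
```

```text
pics
0.0 [243.71067639 547.6745844  230.2477395 ] [-1.79894537e+02 -8.36353369e-03  1.56002469e+02] 18.700000000000003 84.85062751349302
scene {'fx': 611.1770492126855, 'fy': 611.1770492126855, 'cx': 308.1528964291509, 'cy': 247.88529104255477, 'R': array([[ 0.00303332,  0.99995   ,  0.0095288 ],
       [ 0.67535979,  0.00497889, -0.7374716 ],
       [-0.73748217,  0.00867236, -0.67531092]]), 't': array([-9.26246250e-01, -3.21321704e+02,  2.19306580e+03])}
top {'fx': 480.3316993476386, 'fy': 480.3316993476386, 'cx': 317.95669527606606, 'cy': 241.18646570746833, 'R': array([[ 0.01545521, -0.99985766, -0.00676684],
       [-0.9957302 , -0.01477472, -0.09112121],
       [ 0.09100826,  0.00814624, -0.99581682]]), 't': array([   6.28691551,  555.46998068, 1099.18264195])}
{'fx': 431.38338809955786, 'fy': 431.38338809955786, 'cx': 325.74163409773854, 'cy': 241.8561685687653, 'mount': array([[-8.39078109e-04, -9.46071502e-01, -3.23956802e-01,
         8.35872249e+01],
       [ 9.99999535e-01, -6.40127064e-04, -7.20687898e-04,
        -3.94507316e-01],
       [ 4.74448766e-04, -3.23957256e-01,  9.46071599e-01,
        -1.42817997e+02],
       [ 0.00000000e+00,  0.00000000e+00,  0.00000000e+00,
         1.00000000e+00]])}
```

View pics/top0.png

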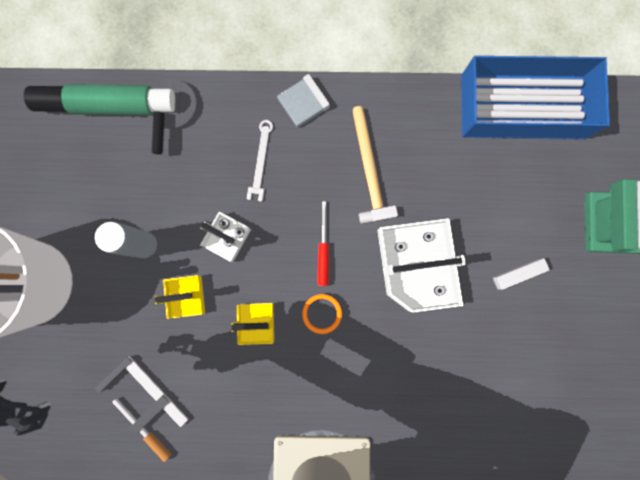

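View pics/scene0.png

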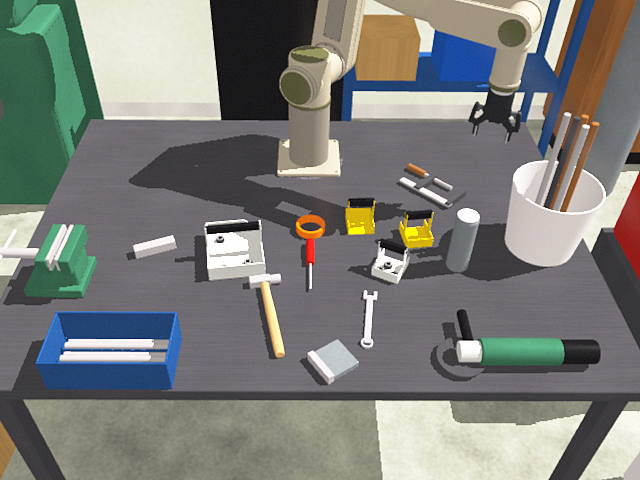

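The top view shows the white scoop with three nuts at about (226,237), the tote at about (425,265) with its cut corner at (398,303), and the screwdriver between them. Yellow look-alikes are at (184,297) and (255,323). I'll zoom in on the scoop and tote.

```bash
cat > h.py <<'E'
import numpy as np,cv2
from bench import r
from scipy.spatial.transform import Rotation as Ro
def ray(n,uv,z,s=None):
    p=r.camera_params(n); d=np.array([(uv[0]-p['cx'])/p['fx'],(uv[1]-p['cy'])/p['fy'],1.])
    if n=='wrist':
        s=s or r.sense(); T=np.eye(4);T[:3,:3]=Ro.from_euler('xyz',s['tcp_rot'],degrees=True).as_matrix();T[:3,3]=s['tool_pos']
        M=T@p['mount']; o=M[:3,3]; d=M[:3,:3]@d
    else: o=-p['R'].T@p['t']; d=p['R'].T@d
    return o+d*(z-o[2])/d[2]
def proj(n,X):
    p=r.camera_params(n); c=p['R']@np.array(X,float)+p['t']
    return np.array([p['fx']*c[0]/c[2]+p['cx'],p['fy']*c[1]/c[2]+p['cy']])
E
python3 - <<'E'
from h import *
im=cv2.imread('pics/top0.png')
a=cv2.resize(im[200:280,180:260],(400,400),interpolation=cv2.INTER_CUBIC)
b=cv2.resize(im[210:320,370:480],(400,400),interpolation=cv2.INTER_CUBIC)
cv2.imwrite('pics/z.png',np.hstack([a,b]))
g=cv2.cvtColor(im,cv2.COLOR_BGR2HSV)
for nm,(x0,y0,x1,y1),zt in(('scoop',(195,205,258,266),32),('tote',(372,212,470,320),48)):
    c=g[y0:y1,x0:x1]; m=((c[...,2]>120)&(c[...,1]<60)).astype(np.uint8)
    if nm=='tote': m[:, :]=m; m[:14,:32]=0
    m=cv2.morphologyEx(m,cv2.MORPH_CLOSE,np.ones((9,9)))
    cs,_=cv2.findContours(m,0,2); k=max(cs,key=cv2.contourArea)
    h=cv2.convexHull(k)+[x0,y0]; ap=cv2.approxPolyDP(h,3.5,True)[:,0]
    print(nm,cv2.contourArea(k))
    for q in ap: print(q,ray('top',q,zt)[:2].round(),ray('top',q,0)[:2].round())
    bk=(c[...,2]<38).astype(np.uint8)
    n,l,st,ce=cv2.connectedComponentsWithStats(bk)
    for i in np.argsort(-st[1:,4])[:3]+1:
        pts=np.argwhere(l==i)[:,::-1].astype(np.float32)+[x0,y0]; print(' black',st[i],cv2.minAreaRect(pts.astype(np.float32)))
E
```

```text
scoop 1602.0
[195 214] [614. 304.] [619. 312.]
[219 210] [625. 248.] [630. 255.]
[249 228] [583. 176.] [587. 181.]
[232 265] [496. 213.] [498. 219.]
[200 245] [542. 289.] [544. 297.]
tote 6571.5
[448 217] [ 614. -284.] [ 621. -296.]
[469 259] [ 518. -331.] [ 520. -345.]
[463 306] [ 411. -316.] [ 409. -330.]
[409 312] [ 396. -194.] [ 393. -202.]
[385 294] [ 435. -139.] [ 434. -146.]
[372 227] [ 588. -109.] [ 594. -114.]
```

View pics/z.png

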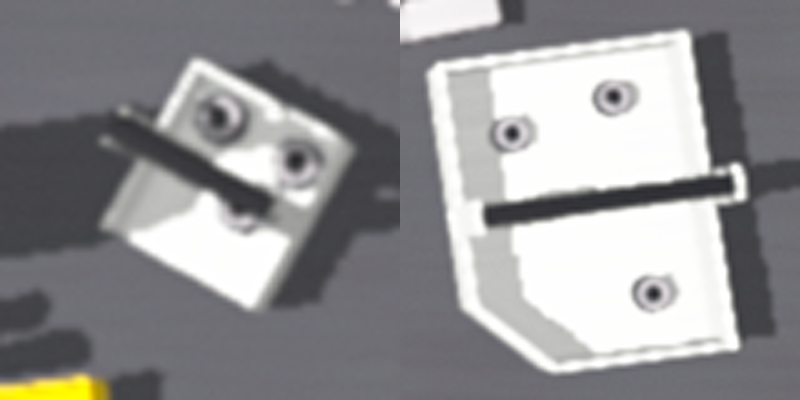

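The zoom shows the scoop's back wall at upper right, (193,57) to (355,150). Its open front is at lower left, (103,228) to (262,310), with nuts near the back. The tote's cut corner is at lower left, (463,305) to (555,372), and its handle bar runs (483,215) to (735,184).

Run:
```python
from h import *
S=lambda x,y:(180+x/5-.4,200+y/5-.4)
Tt=lambda x,y:(370+(x-400)/3.636-.4,210+y/3.636-.4)
def show(n,p,z):
    P=np.array([ray('top',q,z)[:2] for q in p]); print(n,P.round(1).tolist()); return P
A=show('scoop rim',[S(193,57),S(355,150),S(262,310),S(103,228)],32)
print(A.mean(0),[np.linalg.norm(A[i]-A[(i+1)%4]).round(1) for i in range(4)],[np.degrees(np.arctan2(*(v[::-1]))).round(1) for v in (A[0]-A[3],A[1]-A[2],A[0]-A[1],A[3]-A[2])])
B=show('scoop bar',[S(113,120),S(270,203)],102); v=B[0]-B[1]; print(B.mean(0),np.linalg.norm(v),np.degrees(np.arctan2(v[1],v[0]))-90)
C=show('tote rim',[Tt(430,68),Tt(688,33),Tt(738,350),Tt(555,372),Tt(463,305)],48)
print((C[0]+C[2]*0).tolist(),[np.linalg.norm(C[i]-C[(i+1)%5]).round(1) for i in range(5)])
v=C[0]-C[1];print('yaw',np.degrees(np.arctan2(v[1],v[0]))-90); v=C[1]-C[2];print(np.degrees(np.arctan2(v[1],v[0])));print('diag ctr -> origin needs y+:', )
yaw=np.radians(np.degrees(np.arctan2(v[1],v[0])));x=np.array([np.cos(yaw),np.sin(yaw)]);y=np.array([-x[1],x[0]])
print('origin from rim',C[1]/2+C[2]/2+80*y, C[0]/2+C[1]/2-100*x)
D=show('tote bar',[Tt(483,215),Tt(738,184)],115);v=D[0]-D[1];print(D.mean(0),np.linalg.norm(v),np.degrees(np.arctan2(v[1],v[0]))-90)
```

```text
scoop rim [[622.3, 249.6], [579.5, 172.3], [504.2, 213.4], [541.2, 288.8]]
[561.80989684 231.02210858] [np.float64(88.3), np.float64(85.8), np.float64(84.0), np.float64(90.0)] [np.float64(-25.8), np.float64(-28.6), np.float64(61.0), np.float64(63.8)]
scoop bar [[583.2, 268.4], [547.7, 198.3]]
[565.49418545 233.35785308] 78.54111705164009 -26.880772933967066
tote rim [[585.0, -122.6], [609.7, -285.6], [411.2, -314.7], [395.9, -201.0], [436.4, -143.8]]
[585.0098908291609, -122.62853279568952] [np.float64(164.8), np.float64(200.6), np.float64(114.7), np.float64(70.1), np.float64(150.1)]
yaw 8.611117376771162
8.366727355665702
diag ctr -> origin needs y+:
origin from rim [ 498.82405778 -220.99753849] [ 498.41042333 -218.64201015]
tote bar [[490.3, -146.3], [510.8, -296.3]]
[ 500.55436651 -221.33375607] 151.4056823599321 7.791916858685326
```

Only four degrees of freedom can be commanded, so the tool's tilt can't be set directly. Well clear of everything, I'll test what the arm does at its reach limit.

```bash
P='import sys;from bench import r;s=r.sense();print(s["time"],s["tool_pos"].round(1),s["tcp_rot"].round(2),s["joint_pos"].round(2))'
python3 -m handwheel '[[0,0,-0.05,0],[0,0,-0.05,0],[0,0,-0.05,0],[0,0,-0.05,0],[0,0,-0.05,0],[0,0,-0.05,0]]'; python3 -c "$P"
python3 -m handwheel '[[0,0.05,0,0],[0,0.05,0,0],[0,0.05,0,0],[0,0.05,0,0],[0,0.05,0,0],[0,0.05,0,0]]';python3 -c "$P"
python3 -m handwheel '[[0,0.05,0,0],[0,0.05,0,0],[0,0.05,0,0]]';python3 -c "$P"
```

```text
time: 0.7
tool_pos: [243.7, 547.7, 533.0]
tcp_rot: [-180.0, -0.0, 156.0]
ft_force: [0.9, 1.3, -0.2]
finger_gap: 85.2
grip_force: 0.0
0.7 [243.7 547.7 533. ] [-179.98   -0.    156.01] [ 61.11  13.51  46.78   0.   119.73  -4.89]
time: 1.3
tool_pos: [319.9, 717.2, 480.0]
tcp_rot: [176.2, -0.0, 156.0]
ft_force: [0.3, -0.6, 0.2]
finger_gap: 85.4
grip_force: 0.0
1.3 [319.9 717.2 480. ] [ 1.7623e+02 -3.0000e-02  1.5600e+02] [ 62.09  50.65   1.38   0.34 124.21  -3.7 ]
time: 1.6
tool_pos: [344.9, 773.8, 443.0]
tcp_rot: [170.7, -0.0, 156.0]
ft_force: [-0.8, 1.1, -0.4]
finger_gap: 85.7
grip_force: 0.0
1.6 [344.9 773.8 443. ] [ 1.7068e+02 -1.0000e-02  1.5600e+02] [ 62.25  53.7    1.38   0.68 115.62  -3.41]
```

At the reach limit the arm gives up orientation, so the fingers lean outward. That gives me a way to lean the tool: grasp with it leaned along the bar, then turn about the tool's z to tilt whatever is held. Next I turn so the tool's x is radial (yaw about 63), and build up the lean.

```bash
P='import sys;from bench import r;s=r.sense();print(s["time"],s["tool_pos"].round(1),s["tcp_rot"].round(2),s["joint_pos"].round(2))'
python3 -m handwheel '[[0,-0.01,0,8.5],[0,0,0,8.5],[0,0,0,8.5],[0,0,0,8.5],[0,0,0,8.5],[0,0,0,8.5],[0,0,0,8.5],[0,0,0,8.5],[0,0,0,8.5],[0,0,0,8.5]]' >/dev/null; python3 -c "$P"
python3 -m handwheel '[[0.05,0,0,8],[0.05,0,0,0],[0.05,0,0,0]]'>/dev/null;python3 -c "$P"
python3 -m handwheel '[[0.05,0,0,0],[0.05,0,0,0],[0.05,0,0,0]]'>/dev/null;python3 -c "$P"
```

```text
2.6 [340.5 763.9 442.6] [179.24  -9.27  70.71] [ 62.2   46.99  11.95   0.66 111.78  81.84]
2.9 [366.4 820.2 414.6] [-179.2   -14.25   62.9 ] [ 62.27  56.1    1.53   1.01 108.12  89.7 ]
3.2 [392.6 860.8 410.3] [-178.9   -20.62   62.8 ] [ 61.82  57.36   1.39   1.47 100.65  89.36]
```

```bash
P='import sys;from bench import r;s=r.sense();print(s["time"],s["tool_pos"].round(1),s["tcp_rot"].round(2),s["joint_pos"].round(2))'
python3 -m handwheel '[[0.05,0,0,0],[0.05,0,0,0],[0.05,0,0,0],[0.05,0,0,0]]'>/dev/null;python3 -c "$P"
python3 -m handwheel '[[-0.05,0,0,0],[-0.05,0,0,0],[-0.05,0,0,0]]'>/dev/null;python3 -c "$P"
```

```text
3.6 [421.5 905.2 422.9] [-178.5   -28.84   62.59] [61.32 58.    1.4   2.12 91.79 88.95]
3.9 [399.  861.2 397.2] [-178.49  -28.86   62.59] [61.21 37.46 35.27  2.23 78.47 88.34]
```

```bash
cat >> h.py <<'E'
def frame(s=None):
    s=s or r.sense(); return np.array(s['tool_pos']),Ro.from_euler('xyz',s['tcp_rot'],degrees=True).as_matrix()
def go(p):
    t,R=frame(); d=R.T@(np.array(p,float)-t); print('tool shift mm',d.round(1)); return d
E
python3 - <<'E'
from h import *
t,R=frame(); print(R.round(3)); tz=R[:,2]
g=np.array([564.5,232.5,90]); p=g+18.7*tz; print('grasp TCP',p,'pre',p-120*tz); go(p-120*tz+[0,0,80]); go(p)
for z in(200,300,400):
  print(z,proj('scene',[480,700,z]),proj('scene',[450,760,z]))
print('bucket',ray('top',(20,280),200),'can',ray('top',(110,237),190))
E
```

```text
[[ 0.403  0.893  0.199]
 [ 0.778 -0.449  0.44 ]
 [ 0.483 -0.023 -0.876]]
grasp TCP [568.21430668 240.73654892  73.62767006] pre [544.37918358 187.88168952 178.69074989]
tool shift mm [-531.8  435.3 -146.4]
tool shift mm [-570.4  437.1   43.7]
200 [559.1881469  197.43592572] [577.03776572 191.05411653]
300 [569.86364824 167.9211948 ] [588.29197327 161.68194225]
400 [581.45460204 135.87549766] [600.49758016 129.82672622]
bucket [453.87520517 598.97823528 200.        ] can [542.50768601 430.30949618 190.        ]
```

Run:
```python
from h import *
t,R=frame()
W=[t,[340,740,570],[490,300,500],[544.4,187.9,260]]
for a,b in zip(W,W[1:]): d=R.T@(np.array(b)-a); print(d.round(1),np.linalg.norm(d)/50)
```

```text
[ -34.6   -2.3 -216.4] 4.382493908666346
[-315.4  333.1 -102.7] 9.402127418834526
[-181.1  104.5  171.6] 5.408355387731099
```

```bash
P='import sys;from bench import r;s=r.sense();print(s["time"],s["tool_pos"].round(1),s["tcp_rot"].round(2),s["joint_pos"].round(2))'
python3 -m handwheel '[[-0.007,0,-0.043,0],[-0.007,0,-0.043,0],[-0.007,0,-0.043,0],[-0.007,0,-0.043,0],[-0.007,0,-0.043,0]]'>/dev/null;python3 -c "$P"
python3 -m handwheel '[[-0.032,0.033,-0.01,0],[-0.032,0.033,-0.01,0],[-0.032,0.033,-0.01,0],[-0.032,0.033,-0.01,0],[-0.032,0.033,-0.01,0],[-0.032,0.033,-0.01,0],[-0.032,0.033,-0.01,0],[-0.032,0.033,-0.01,0],[-0.032,0.033,-0.01,0],[-0.032,0.033,-0.01,0]]'>/dev/null;python3 -c "$P"
python3 -c "
from h import *
go([544.4,187.9,260])"
```

```text
4.4 [341.5 738.3 571.4] [-178.49  -28.85   62.6 ] [60.41 19.99 39.73  2.57 91.49 88.14]
5.4 [488.2 296.8 495.2] [-178.47  -28.9    62.61] [ 11.37 -16.37  85.21  23.2   93.04  43.36]
tool shift mm [-175.7  104.6  169. ]
```

```bash
python3 -m handwheel '[[-0.029,0.0175,0.028,0],[-0.029,0.0175,0.028,0],[-0.029,0.0175,0.028,0],[-0.029,0.0175,0.028,0],[-0.029,0.0175,0.028,0],[-0.029,0.0175,0.028,0],[0,0,0,0]]'>/dev/null
python3 - <<'E'
from h import *
s=r.sense();print(s['time'],s['tool_pos'],s['joint_pos'].round(1));im=r.snapshot('wrist');cv2.imwrite('pics/w1.png',im[:,:,::-1])
t,R=frame();go(np.array([564.5,232.5,90])+18.7*R[:,2])
p=r.camera_params('wrist');T=np.eye(4);T[:3,:3]=R;T[:3,3]=t
M=np.linalg.inv(T@p['mount'])
for q in([564.5,232.5,102],[564.5+35.7*.5,232.5+35.7,102],[564.5-35.7*.5,232.5-35.7,102]):
    c=(M@np.r_[q,1])[:3];print(p['fx']*c[0]/c[2]+p['cx'],p['fy']*c[1]/c[2]+p['cy'])
E
```

```text
6.1 [542.55359835 188.2792489  254.26271985] [ -2.8 -11.8 106.3  27.5  76.3  20. ]
tool shift mm [-39.    4.3 189.3]
331.0328389225895 257.7831080401034
330.68470004493247 206.23511327732197
331.39592343753515 311.54406344051324
```

View pics/w1.png

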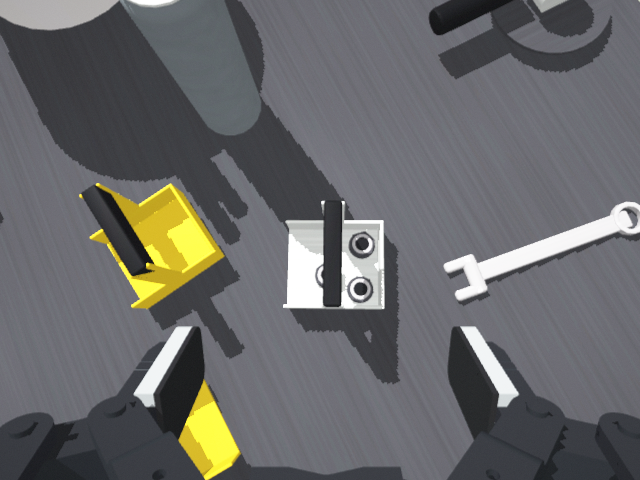

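The wrist view shows the bar at columns 325–341, centred near (333,254). My prediction was (331,258), so it agrees to about 2 mm. The nuts are on the right at (361,245), (361,290) and (324,275). I'll descend and grip.

```bash
python3 -m handwheel '[[-0.019,0.0025,0.01,0],[-0.019,0.0025,0.019,0],[0,0,0.04,0],[0,0,0.04,0],[0,0,0.04,0],[0,0,0.025,0],[0,0,0.015,0]]'>/dev/null
python3 -c "
from h import *
t,R=frame();go(np.array([563.5,234,90])+18.7*R[:,2])"
python3 -m handwheel '[[0,0,0,0],[0,0,0,0],[0,0,0,0],[0,0,0,0],[0,0,0,0]]' 0.0 90
```

```text
tool shift mm [-5.9 -3.5  2.5]
time: 7.35
tool_pos: [572.6, 241.9, 79.7]
tcp_rot: [-178.6, -29.0, 62.6]
ft_force: [-0.1, -1.4, -2.3]
finger_gap: 12.9
grip_force: 67.4
```

```bash
python3 -m handwheel '[[0.005,0,-0.009,0],[0.014,0,-0.026,0],[0.02,0,-0.036,0],[0.02,0,-0.036,0],[0.02,0,-0.036,0],[0.02,0,-0.036,0],[0,0,0,0]]'
cat > plan.py <<'E'
from h import *
# nominal object poses at grasp, relative to tool axes (tool R at grasp)
R0=Ro.from_euler('xyz',[-178.6,-29.0,62.6],degrees=True).as_matrix(); t0=np.array([572.6,241.9,79.7])
Rs=Ro.from_euler('z',-27.2,degrees=True).as_matrix()
So=R0.T@(np.array([564,233,0.])-t0); SR=R0.T@Rs
TR=Ro.from_euler('z',8.3,degrees=True).as_matrix(); TO=np.array([499.5,-220.5,0])
def scoop(t,R): return t+R@So, R@SR
E
python3 - <<'E'
from plan import *
t,R=frame()
for th in range(0,-101,-20):
    Rt=R@Ro.from_euler('z',th,degrees=True).as_matrix()
    o,Q=scoop(np.zeros(3),Rt)
    g=Q.T@[0,0,-1]
    f=lambda *p: (TR.T@(o+Q@np.array(p,float))).round(0)
    print(th,'tilt',np.degrees(np.arccos(Q[2,2])).round(1),'g',g.round(2),'lipL',f(-45,40,3),'lipR',f(-45,-40,3),'back',f(45,40,0),f(45,-40,0))
E
```

```text
time: 8.05
tool_pos: [579.4, 240.1, 292.5]
tcp_rot: [-179.2, -29.3, 62.9]
ft_force: [0.5, -0.6, -2.1]
finger_gap: 12.5
grip_force: 88.3
0 tilt 0.6 g [-0.01 -0.01 -1.  ] lipL [-22.  51. -77.] lipR [-69. -14. -77.] back [ 51.  -1. -79.] [  4. -66. -80.]
-20 tilt 10.2 g [-0.18  0.02 -0.98] lipL [-24.  36. -85.] lipR [-49. -40. -83.] back [ 61.   9. -72.] [ 36. -67. -70.]
-40 tilt 19.7 g [-0.33  0.09 -0.94] lipL [-20.  21. -90.] lipR [-22. -59. -84.] back [ 66.  22. -64.] [ 64. -58. -57.]
-60 tilt 28.7 g [-0.44  0.2  -0.88] lipL [-12.   7. -94.] lipR [  9. -68. -78.] back [ 65.  36. -57.] [ 86. -40. -42.]
-80 tilt 36.9 g [-0.5   0.33 -0.8 ] lipL [  1.  -3. -95.] lipR [ 41. -68. -68.] back [ 60.  50. -52.] [ 99. -14. -26.]
-100 tilt 44.2 g [-0.5   0.48 -0.72] lipL [ 17. -10. -93.] lipR [ 69. -57. -54.] back [ 50.  62. -50.] [102.  15. -11.]
```

Run:
```python
from plan import *
t,R=frame()
w=lambda p:TO+TR@np.array(p,float)
print('cur tote frame',TR.T@(t-TO)); go(w([110,25,290])); 
d=w([110,25,165])-w([110,25,290]); print('down',(R.T@d).round(1))
for th in range(-10,-91,-10):
    Rt=R@Ro.from_euler('z',th,degrees=True).as_matrix(); print(th,(Rt.T@TR@[-9,0,0]).round(1))
```

```text
cur tote frame [145.56843228 444.258755   292.47226717]
tool shift mm [-317.2  211.4 -178.3]
down [-61.2   1.6 109. ]
-10 [-3.2 -8.  -2.4]
-20 [-1.8 -8.5 -2.4]
-30 [-0.3 -8.7 -2.4]
-40 [ 1.3 -8.6 -2.4]
-50 [ 2.7 -8.2 -2.4]
-60 [ 4.1 -7.6 -2.4]
-70 [ 5.4 -6.8 -2.4]
-80 [ 6.5 -5.8 -2.4]
-90 [ 7.4 -4.5 -2.4]
```

```bash
python3 -m handwheel '[[-0.006,0.004,-0.0034,0],[-0.012,0.008,-0.0067,0],[-0.018,0.012,-0.01,0],[-0.024,0.016,-0.0134,0],[-0.03,0.02,-0.017,0],[-0.03,0.02,-0.017,0],[-0.03,0.02,-0.017,0],[-0.03,0.02,-0.017,0]]'
python3 -m handwheel '[[-0.03,0.02,-0.017,0],[-0.03,0.02,-0.017,0],[-0.03,0.02,-0.017,0],[-0.022,0.015,-0.013,0],[-0.018,0.012,-0.01,0],[-0.012,0.008,-0.007,0],[-0.006,0.004,-0.003,0],[0,0,0,0]]' - 110
python3 - <<'E'
from plan import *
t,R=frame(); w=lambda p:TO+TR@np.array(p,float)
print(TR.T@(t-TO)); go(w([110,25,165])); o,Q=scoop(t,R); print(o)
for n in("top",): cv2.imwrite('pics/c2.png',cv2.resize(r.snapshot(n)[150:390,300:620,::-1],(800,600)))
E
```

```text
time: 8.85
tool_pos: [589.3, -0.4, 279.5]
tcp_rot: [-178.2, -28.9, 62.5]
ft_force: [-0.1, 0.1, -2.4]
finger_gap: 12.2
grip_force: 88.2
time: 9.65
tool_pos: [602.5, -195.5, 280.5]
tcp_rot: [-178.4, -28.9, 62.5]
ft_force: [-0.2, 0.8, -2.2]
finger_gap: 12.2
grip_force: 107.8
[105.55135723   9.86993234 280.49452154]
tool shift mm [-42.8  -2.1 108.4]
[ 593.61237941 -204.35906391  200.82426009]
```

View pics/c2.png

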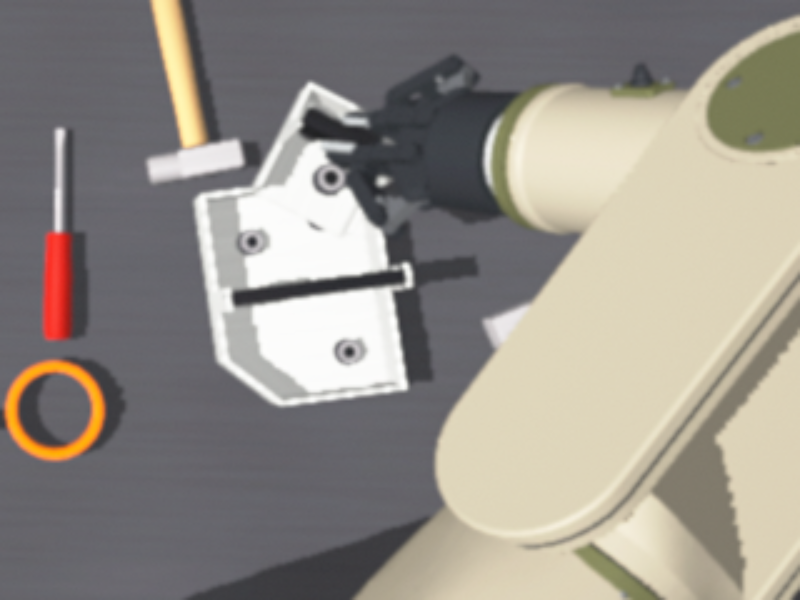

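The picture shows the scoop held over the tote's far-right corner at about (330,160), with one of its nuts visible at (330,178). Two of the tote's nuts show at (252,241) and (349,351). Next I lower it to pour height.

```bash
python3 -m handwheel '[[-0.002,0,0.005,0],[-0.004,0,0.011,0],[-0.007,-0.001,0.016,0],[-0.0085,-0.001,0.022,0],[-0.0085,0,0.022,-2],[-0.007,0,0.016,-3],[-0.004,0,0.011,-3],[-0.002,0,0.005,-2],[0,0,0,0]]'
python3 - <<'E'
from plan import *
t,R=frame(); w=lambda p:TO+TR@np.array(p,float)
print(TR.T@(t-TO)); go(w([110,25,165])); o,Q=scoop(t,R); print(np.degrees(np.arccos(Q[2,2])),[ (TR.T@(o+Q@np.array(p)-TO)).round() for p in([-45,40,3],[-45,-40,3],[45,40,0],[45,-40,0])],r.sense()['joint_pos'].round(1))
E
```

```text
time: 10.6
tool_pos: [604.8, -178.7, 163.3]
tcp_rot: [176.3, -28.8, 74.0]
ft_force: [0.4, 0.1, -2.8]
finger_gap: 12.3
grip_force: 107.8
[110.2347336   26.2087663  163.34067551]
tool shift mm [-0.3  0.4 -2. ]
4.5146815319771605 [array([85., 70., 83.]), array([49., -1., 83.]), array([165.,  30.,  87.]), array([129., -42.,  87.])] [-37.2  16.9  86.6  28.3  84.6 -24.9]
```

```bash
python3 -m handwheel '[[-0.002,-0.005,-0.001,-6],[-0.002,-0.008,-0.0024,-8],[-0.001,-0.0085,-0.0024,-8],[0.001,-0.0085,-0.0024,-8],[0.0025,-0.0085,-0.0024,-8],[0.0038,-0.0078,-0.0024,-8],[0.005,-0.007,-0.0024,-8],[0.006,-0.0062,-0.0024,-8],[0.004,-0.003,-0.001,-8],[0,0,0,-5]]'
python3 -m handwheel '[[0,0,0,0],[0,0,0,0],[0,0,0,0],[0,0,0,0]]'
python3 - <<'E'
from plan import *
t,R=frame()
print(TR.T@(t-TO)); o,Q=scoop(t,R); print(np.degrees(np.arccos(Q[2,2])),(Q.T@[0,0,-1]).round(2),[ (TR.T@(o+Q@np.array(p)-TO)).round() for p in([-45,40,3],[-45,-40,3],[45,40,0],[45,-40,0])],r.sense()['joint_pos'].round(1))
a=r.snapshot('top')[200:340,360:520,::-1];b=r.snapshot('scene')[190:310,180:310,::-1]
cv2.imwrite('pics/c3.png',np.hstack([cv2.resize(a,(400,400)),cv2.resize(b,(400,400))]))
E
```

```text
time: 11.6
tool_pos: [532.9, -182.4, 170.1]
tcp_rot: [151.3, -3.6, 149.2]
ft_force: [0.0, 0.3, -2.6]
finger_gap: 12.2
grip_force: 108.1
time: 12.0
tool_pos: [533.6, -182.6, 170.1]
tcp_rot: [151.3, -3.8, 148.9]
ft_force: [-0.1, -0.4, -1.5]
finger_gap: 12.1
grip_force: 108.1
[ 39.16485681  32.53901427 170.05801565]
38.10796204873127 [-0.5   0.36 -0.79] [array([43., 27., 75.]), array([ 87., -33., 104.]), array([ 97.,  86., 118.]), array([140.,  25., 147.])] [ -41.8    7.9   96.1   27.6   85.9 -104.2]
```

View pics/c3.png

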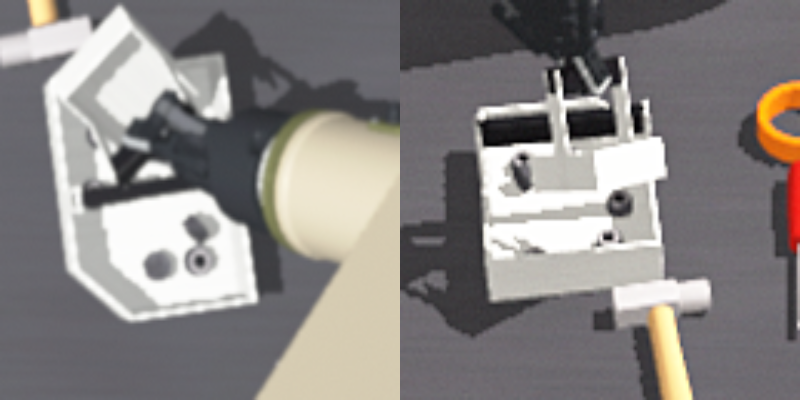

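```bash
python3 -m handwheel '[[0,0,0,0],[0,0,0,0],[0,0,0,0]]'
python3 - <<'E'
from plan import *
f=[]
t,R=frame()
a=r.snapshot('top')[200:340,360:520,::-1];b=r.snapshot('scene')[190:310,180:310,::-1]
cv2.imwrite('pics/c4.png',np.hstack([cv2.resize(a,(400,400)),cv2.resize(b,(400,400))]))
print('up60+x90',(R.T@(TR@np.array([95,0,80]))).round(1))
E
```

```text
time: 12.4
tool_pos: [533.5, -182.8, 170.1]
tcp_rot: [151.3, -3.7, 148.9]
ft_force: [0.0, 0.4, -2.5]
finger_gap: 12.3
grip_force: 108.1
up60+x90 [-68.1  93.5 -45.3]
```

View pics/c4.png

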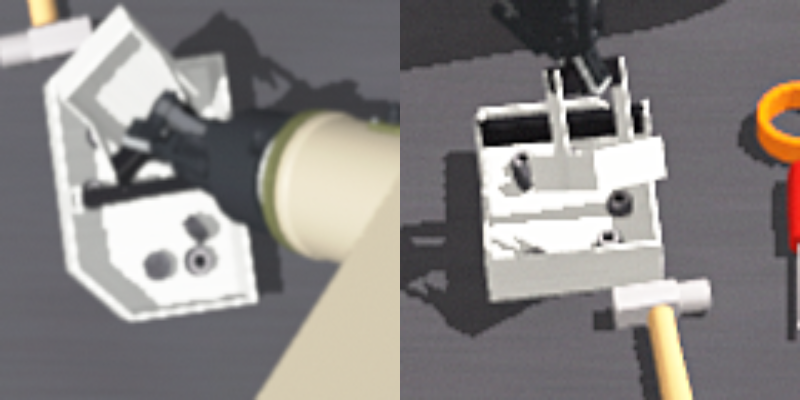

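Nothing has moved since the last picture: three nuts lie in the tote's near half at (200,225), (160,265) and (200,260), and one is at (92,140). I'll check the scoop's inside with the wrist camera, alongside a scene crop.

Run:
```python
from plan import *
Tt=lambda x,y:(370+(x-400)/3.636-.4,210+y/3.636-.4)
for q in[(615,95),(512,133),(652,293)]:
    X=ray('top',Tt(*q),16); print((TR.T@(X-TO)).round(), proj('scene',X).round())
for q in[(200,225),(160,265),(200,260),(92,140)]:
    X=ray('top',(360+q[0]*.4,200+q[1]*.35),14);print('now',(TR.T@(X-TO)).round(), proj('scene',X).round())
w=r.snapshot('wrist')[:,:,::-1]
cv2.imwrite('pics/w5.png',w)
```

```text
[ 69. -36.  16.] [223. 266.]
[53. 34. 16.] [247. 260.]
[-61. -41.  16.] [219. 237.]
now [-35. -48.  14.] [217. 243.]
now [-62.  -6.  14.] [231. 236.]
now [-63. -43.  14.] [219. 237.]
now [48. 43. 14.] [250. 259.]
```

View pics/w5.png

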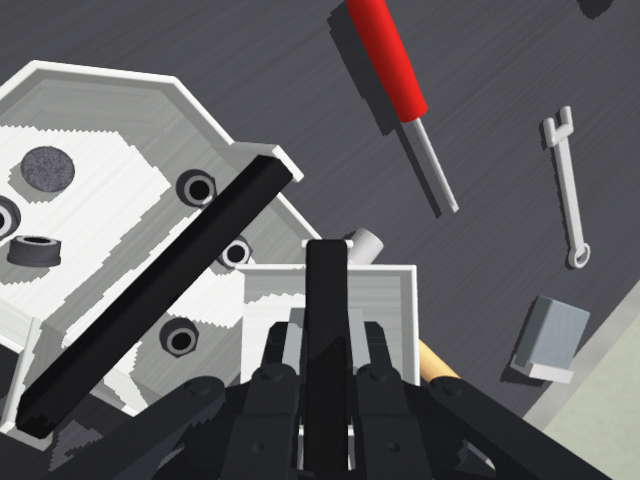

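All six nuts are in the tote, at (48,170), (5,218), (35,252), (198,188), (236,252) and (180,340), and the scoop is empty. I'll back off, turn level again, and return the scoop to its original spot.

```bash
python3 -m handwheel '[[-0.011,0.0155,-0.0075,0],[-0.023,0.031,-0.015,0],[-0.023,0.031,-0.015,0],[-0.011,0.0155,-0.0075,8.5],[0,0,-0.01,8.5],[0,0,-0.01,8.5],[0,0,-0.01,8.5],[0,0,-0.01,8.5],[0,0,0,8.5],[0,0,0,8.5]]'>/dev/null
python3 -m handwheel '[[0,0,0,8.5],[0,0,0,8.5],[0,0,0,8.5],[0,0,0,0]]'
python3 - <<'E'
from plan import *
t,R=frame();o,Q=scoop(t,R);print(Q[2],Ro.from_matrix(Q).as_euler('xyz',degrees=True))
W=[t,[585,245,200],t0]
for a,b in zip(W,W[1:]): print((R.T@(np.array(b)-a)).round(1))
E
```

```text
time: 13.95
tool_pos: [619.2, -186.9, 284.6]
tcp_rot: [-178.4, -28.9, 62.4]
ft_force: [0.0, -0.7, -1.9]
finger_gap: 12.3
grip_force: 107.9
[-0.00322138 -0.00160154  0.99999353] [ -0.09176211   0.18457152 -27.27206037]
[ 280.4 -223.1  257.8]
[-65.6  -6.7 101.4]
```

```bash
python3 -m handwheel '[[0.028,-0.0223,0.0258,0],[0.028,-0.0223,0.0258,0],[0.028,-0.0223,0.0258,0],[0.028,-0.0223,0.0258,0],[0.028,-0.0223,0.0258,0],[0.028,-0.0223,0.0258,0],[0.028,-0.0223,0.0258,0],[0.028,-0.0223,0.0258,0],[0.028,-0.0223,0.0258,0],[0.028,-0.0223,0.0258,0]]'>/dev/null
python3 -m handwheel '[[-0.018,-0.002,0.028,0],[-0.018,-0.002,0.028,0],[-0.018,-0.002,0.028,0],[-0.006,0,0.01,0],[0,0,0,0]]'
python3 -c "
from plan import *
go(t0)"
```

```text
time: 15.45
tool_pos: [571.6, 242.0, 86.0]
tcp_rot: [-178.3, -28.8, 62.6]
ft_force: [0.3, -0.2, -1.8]
finger_gap: 12.0
grip_force: 108.0
tool shift mm [-2.8  1.1  5.7]
```

```bash
python3 -m handwheel '[[-0.001,0,0.0022,0],[-0.001,0,0.0017,0],[0,0,0,0]]'
python3 -m handwheel '[[-0.0005,0,0.0009,0],[-0.0005,0,0.0009,0],[0,0,0,0]]'
```

```text
time: 15.75
tool_pos: [574.5, 242.3, 85.6]
tcp_rot: [-178.6, -29.0, 62.7]
ft_force: [-1.1, 0.6, -1.7]
finger_gap: 12.5
grip_force: 108.0
time: 16.05
tool_pos: [573.3, 242.3, 82.0]
tcp_rot: [-178.5, -28.9, 62.6]
ft_force: [-0.5, 0.2, -1.7]
finger_gap: 12.0
grip_force: 108.0
```

```bash
python3 -m handwheel '[[-0.0005,0,0.0009,0],[0,0,0,0]]'
python3 -m handwheel '[[-0.0005,0,0.0009,0],[0,0,0,0]]'
```

```text
time: 16.25
tool_pos: [573.1, 242.3, 80.6]
tcp_rot: [-178.5, -28.9, 62.6]
ft_force: [-0.1, -0.0, -2.4]
finger_gap: 12.2
grip_force: 108.0
time: 16.45
tool_pos: [573.3, 242.4, 79.9]
tcp_rot: [-178.5, -28.9, 62.6]
ft_force: [-0.2, -0.5, -1.4]
finger_gap: 12.0
grip_force: 108.1
```

```bash
python3 -m handwheel '[[-0.0005,0,0.0009,0],[0,0,0,0]]'
python3 -m handwheel '[[-0.0005,0,0.0009,0],[0,0,0,0]]'
```

```text
time: 16.65
tool_pos: [573.6, 242.7, 79.8]
tcp_rot: [-178.5, -29.0, 62.6]
ft_force: [-4.5, 0.0, 5.6]
finger_gap: 12.0
grip_force: 109.2
time: 16.85
tool_pos: [573.7, 242.9, 79.8]
tcp_rot: [-178.5, -29.0, 62.7]
ft_force: [-9.3, -3.2, 13.3]
finger_gap: 12.2
grip_force: 111.0
```

Contact, so I'll release and withdraw along the tool axis.

```bash
python3 -m handwheel '[[0.0003,0,-0.0006,0],[0,0,0,0],[0,0,0,0],[0,0,0,0]]' 0.06 >/dev/null
python3 -m handwheel '[[0,0,-0.03,0],[0,0,-0.05,0],[0,0,-0.05,0],[0,0,-0.05,0],[0,0,-0.05,0]]' 0.085
python3 - <<'E'
from plan import *
t,R=frame();print(t,r.sense()['joint_pos'].round(1))
b=r.snapshot('wrist')[:,:,::-1]
cv2.imwrite('pics/w6.png',cv2.resize(b[100:420,180:500],(500,500)))
E
```

```text
time: 17.75
tool_pos: [526.6, 140.1, 281.3]
tcp_rot: [-178.5, -28.9, 62.6]
ft_force: [1.8, -0.6, -0.1]
finger_gap: 84.7
grip_force: 0.0
[526.57234003 140.08965049 281.29951276] [ -9.1 -15.8 106.9  28.1  81.7  15.5]
```

View pics/w6.png

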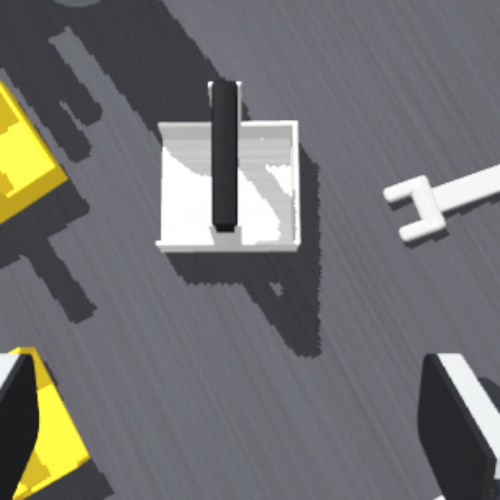

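The scoop stands upright and empty at about (225,185) in the crop. Next I need the lean direction turned towards azimuth 98, along the tote's handle. I'll probe the inner reach limit straight ahead of the base.

```bash
cat > st.py <<'E'
from plan import *
t,R=frame();s=r.sense();z=R[:,2]
print(s['time'],t.round(0),'lean',np.degrees(np.arccos(-z[2])).round(1),'az',np.degrees(np.arctan2(z[1],z[0])).round(1),'toolx az',np.degrees(np.arctan2(R[1,0],R[0,0])).round(1),'q',s['joint_pos'].round(1))
for n,v in(('-X',[-1,0,0]),('-Y',[0,-1,0]),('+Z',[0,0,1])): print(n,(R.T@np.array(v)).round(3),end=' ')
print()
E
python3 -m handwheel '[[-0.038,-0.023,-0.02,0],[-0.038,-0.023,-0.02,0],[-0.038,-0.023,-0.02,0],[-0.038,-0.023,-0.02,0],[-0.038,-0.023,-0.02,0]]'>/dev/null
python3 st.py
python3 -m handwheel '[[-0.012,-0.03,-0.006,0],[-0.012,-0.03,-0.006,0],[-0.012,-0.03,-0.006,0]]'>/dev/null
python3 st.py
```

```text
18.3 [327.   0. 278.] lean 28.9 az 65.7 toolx az 62.7 q [-42.1 -44.9 126.7  28.6 105.7  -9.1]
-X [-0.402 -0.894 -0.199] -Y [-0.778  0.448 -0.441] +Z [ 0.483 -0.022 -0.875] 
18.6 [257. -21. 282.] lean 29.5 az 69.9 toolx az 62.5 q [-55.  -51.1 129.7  26.9 116.7 -19.4]
-X [-0.402 -0.9   -0.169] -Y [-0.773  0.433 -0.463] +Z [ 0.49  -0.055 -0.87 ]
```

```bash
python3 -m handwheel '[[0.037,-0.021,0.023,0],[0.037,-0.021,0.023,0],[0.028,-0.016,0.017,0]]'>/dev/null
python3 st.py
python3 -m handwheel '[[-0.016,-0.036,-0.007,0],[-0.016,-0.036,-0.007,0]]'>/dev/null
python3 st.py
```

```text
18.9 [303.  88. 287.] lean 29.9 az 75.3 toolx az 62.2 q [-29.8 -51.1 129.3  30.3 107.8   4.2]
-X [-0.406 -0.905 -0.126] -Y [-0.772  0.414 -0.482] +Z [ 0.489 -0.098 -0.867] 
19.1 [270.  65. 297.] lean 30.3 az 82.0 toolx az 63.2 q [-36.5 -51.1 128.4  29.3 115.2  -2.3]
-X [-0.395 -0.916 -0.07 ] -Y [-0.781  0.375 -0.499] +Z [ 0.483 -0.143 -0.864]
```

```bash
python3 -m handwheel '[[-0.016,-0.037,-0.003,0],[-0.016,-0.037,-0.003,0]]'>/dev/null
python3 st.py
python3 -m handwheel '[[0.03,-0.014,0.02,0],[-0.016,-0.037,-0.002,0]]'>/dev/null
python3 st.py
```

```text
19.3 [233.  35. 304.] lean 31.2 az 86.7 toolx az 62.8 q [-45.5 -51.1 127.9  27.  122.3 -10.7]
-X [-0.4   -0.916 -0.03 ] -Y [-0.778  0.357 -0.517] +Z [ 0.484 -0.184 -0.855] 
19.5 [230.  57. 311.] lean 32.0 az 90.9 toolx az 63.2 q [-41.4 -51.1 127.5  27.9 123.1  -6.9]
-X [-0.395 -0.919  0.008] -Y [-0.781  0.331 -0.53 ] +Z [ 0.484 -0.216 -0.848]
```

```bash
python3 -m handwheel '[[0.029,-0.006,0.02,0],[0.029,-0.006,0.02,0],[0.029,-0.006,0.02,0],[0.029,-0.006,0.02,0],[0.029,-0.006,0.02,0],[0.029,-0.006,0.02,0],[0.029,-0.006,0.02,0],[0.029,-0.006,0.02,0]]'>/dev/null
python3 st.py
```

```text
20.3 [290. 331. 300.] lean 32.2 az 91.8 toolx az 62.7 q [ 15.8 -39.4 122.6  31.1  88.5  40.7]
-X [-0.402 -0.916  0.017] -Y [-0.779  0.332 -0.532] +Z [ 0.482 -0.227 -0.846]
```

```bash
python3 -m handwheel '[[-0.016,-0.037,0,0],[-0.016,-0.037,0,0],[-0.016,-0.037,0,0]]'>/dev/null
python3 st.py
python3 -m handwheel '[[-0.035,-0.0114,-0.0166,0],[-0.035,-0.0114,-0.0166,0]]'>/dev/null
python3 st.py
```

```text
20.6 [197. 350. 305.] lean 31.0 az 95.6 toolx az 63.1 q [ 26.1 -51.1 127.8  28.9  91.3  52.9]
-X [-0.403 -0.914  0.05 ] -Y [-0.796  0.323 -0.513] +Z [ 0.452 -0.246 -0.857] 
20.8 [196. 314. 317.] lean 29.8 az 101.1 toolx az 64.4 q [ 19.4 -51.1 126.1  29.9  98.9  47.6]
-X [-0.393 -0.914  0.096] -Y [-0.819  0.301 -0.488] +Z [ 0.417 -0.27  -0.868]
```

Lean is now 29.8 degrees at azimuth 101, which suits the tote's handle. Next I compute the turn and the way there.

Run:
```python
from plan import *
from scipy.optimize import minimize_scalar as ms
t,R=frame(); f=lambda a:-abs((R@Ro.from_euler('z',a,degrees=True).as_matrix())[:,1]@TR[:,0])
th=ms(f,bounds=(-80,20),method='bounded').x; print('turn',th,-f(th))
Rn=R@Ro.from_euler('z',th,degrees=True).as_matrix();print(Rn.round(3))
g=np.array([500,-221,103.]); p=g+18.7*Rn[:,2]; pre=p-130*Rn[:,2]
print(p,pre)
W=[t,[450,250,330],[pre[0],-150,300],pre,p]
for i,(a,b) in enumerate(zip(W,W[1:])): print((R.T@(np.array(b)-a)).round(1),(Rn.T@(np.array(b)-a)).round(1))
```

```text
turn -30.511859673254243 0.9996998700630116
[[-0.125  0.987 -0.096]
 [ 0.859  0.156  0.488]
 [ 0.497 -0.021 -0.868]]
[ 498.20661224 -211.88030827   86.77332495] [ 510.6740138  -275.27923471  199.57908732]
[ 53.1 247.8 -66.7] [-80.  240.4 -66.7]
[-316.4  184.1 -174.9] [-366.1   -2.  -174.9]
[-144.5   64.9   26. ] [-157.5  -17.5   26. ]
[ -0.  -0. 130.] [  0.  -0. 130.]
```

```bash
python3 -m handwheel '[[0.0089,0.0413,-0.011,0],[0.0089,0.0413,-0.011,0],[0.0089,0.0413,-0.011,0],[0.0089,0.0413,-0.011,0],[0.0089,0.0413,-0.011,0],[0.0089,0.0413,-0.011,0],[0,0,0,-7.6],[0,0,0,-7.6],[0,0,0,-7.6],[0,0,0,-7.6]]'>/dev/null
python3 st.py
python3 -m handwheel '[[-0.0407,0,-0.0194,0],[-0.0407,0,-0.0194,0],[-0.0407,0,-0.0194,0],[-0.0407,0,-0.0194,0],[-0.0407,0,-0.0194,0],[-0.0407,0,-0.0194,0],[-0.0407,0,-0.0194,0],[-0.0407,0,-0.0194,0],[-0.0407,0,-0.0194,0],[0,0,0,0]]'>/dev/null
python3 st.py
python3 - <<'E'
from plan import *
t,R=frame();print(R[:,1]@TR[:,0]);p=np.array([500,-221,103.])+18.7*R[:,2];d=go(p);print(d-[0,0,130])
pp=r.camera_params('wrist');T=np.eye(4);T[:3,:3]=R;T[:3,3]=t;M=np.linalg.inv(T@pp['mount'])
for y in(-70,0,70):
    c=(M@np.r_[np.array([500,-221,115])+TR[:,1]*y,1])[:3];print((pp['fx']*c[0]/c[2]+pp['cx']).round(1),(pp['fy']*c[1]/c[2]+pp['cy']).round(1))
w=r.snapshot('wrist')[:,:,::-1];cv2.imwrite('pics/w7.png',w)
h=cv2.cvtColor(w,cv2.COLOR_BGR2HSV)[...,2]
for v in range(100,330,20):
    x=np.where(h[v,200:460]<45)[0]+200; print(v,(x.min(),x.max(),len(x)) if len(x) else None)
E
```

```text
21.8 [452. 248. 329.] lean 29.8 az 100.7 toolx az 98.2 q [  2.2 -10.6  97.8  29.7  96.6  -3.8]
-X [ 0.123 -0.988  0.093] -Y [-0.859 -0.153 -0.489] +Z [ 0.497 -0.02  -0.868] 
22.8 [ 511. -157.  296.] lean 29.9 az 100.7 toolx az 97.4 q [-36.2  13.2  77.1  21.4 111.  -40.1]
-X [ 0.112 -0.989  0.092] -Y [-0.86  -0.143 -0.489] +Z [ 0.498 -0.024 -0.867] 
0.9997013810593904
tool shift mm [-150.5  -15.3  155.9]
[-150.50854742  -15.31761611   25.91569714]
305.1 510.8
305.8 409.9
306.4 316.7
100 (np.int64(251), np.int64(251), 1)
120 (np.int64(241), np.int64(242), 2)
140 (np.int64(251), np.int64(251), 1)
160 (np.int64(223), np.int64(268), 4)
180 None
200 (np.int64(214), np.int64(364), 5)
220 (np.int64(237), np.int64(264), 6)
240 None
260 None
280 None
300 None
320 (np.int64(302), np.int64(318), 17)
```

```bash
python3 -m handwheel '[[-0.0375,-0.003,0.0065,0],[-0.0375,-0.003,0.0065,0],[-0.0375,-0.003,0.0065,0],[-0.0375,-0.003,0.0065,0],[0,0,0,0]]'>/dev/null
python3 st.py
python3 - <<'E'
from plan import *
t,R=frame();p=np.array([500,-221,103.])+18.7*R[:,2];d=go(p)
pp=r.camera_params('wrist');T=np.eye(4);T[:3,:3]=R;T[:3,3]=t;M=np.linalg.inv(T@pp['mount'])
for y in(-80,-40,0,40,80):
    c=(M@np.r_[np.array([500,-221,115])+TR[:,1]*y,1])[:3];print((pp['fx']*c[0]/c[2]+pp['cx']).round(1),(pp['fy']*c[1]/c[2]+pp['cy']).round(1))
w=r.snapshot('wrist')[:,:,::-1];cv2.imwrite('pics/w8.png',w)
h=cv2.cvtColor(w,cv2.COLOR_BGR2HSV)[...,2]
for v in range(120,400,20):
    x=np.where(h[v,250:400]<45)[0]+250; print(v,(x.min(),x.max(),len(x)) if len(x) else None)
E
```

```text
23.35 [ 513. -271.  198.] lean 30.1 az 101.0 toolx az 97.6 q [-43.5  26.9  70.7  17.7 106.9 -50.1]
-X [ 0.114 -0.989  0.096] -Y [-0.858 -0.147 -0.492] +Z [ 0.501 -0.026 -0.865] 
tool shift mm [ -3.3  -3.  126.2]
320.1 381.6
320.3 308.2
320.6 239.3
320.9 174.4
321.1 113.3
120 None
140 (np.int64(315), np.int64(335), 4)
160 (np.int64(315), np.int64(336), 5)
180 (np.int64(315), np.int64(336), 5)
200 (np.int64(314), np.int64(336), 6)
220 (np.int64(315), np.int64(398), 22)
240 (np.int64(314), np.int64(336), 13)
260 (np.int64(314), np.int64(336), 19)
280 (np.int64(314), np.int64(336), 21)
300 (np.int64(314), np.int64(336), 23)
320 (np.int64(250), np.int64(336), 30)
340 (np.int64(314), np.int64(336), 23)
360 (np.int64(314), np.int64(336), 23)
380 (np.int64(261), np.int64(399), 12)
```

The bar's edges sit at columns 314 and 336, so its centre is at 325 and it runs parallel to the tool x. That takes 3 mm off my y correction, and I descend straight.

```bash
python3 -m handwheel '[[-0.003,0,0.02,0],[0,0,0.035,0],[0,0,0.035,0],[0,0,0.026,0],[0,0,0.01,0]]'
python3 -m handwheel '[[0,0,0,0],[0,0,0,0],[0,0,0,0],[0,0,0,0],[0,0,0,0],[0,0,0,0]]' 0 120
```

```text
time: 23.9
tool_pos: [502.7, -207.6, 90.6]
tcp_rot: [-178.5, -29.9, 97.9]
ft_force: [-0.7, 0.4, 0.3]
finger_gap: 84.9
grip_force: 0.0
time: 24.5
tool_pos: [503.4, -212.0, 92.9]
tcp_rot: [-178.6, -29.7, 97.8]
ft_force: [-5.0, -2.7, 6.9]
finger_gap: 12.3
grip_force: 117.5
```

```bash
python3 st.py; 
python3 -m handwheel '[[0.004,0,-0.007,0],[0.01,0,-0.017,0],[0.015,0,-0.026,0],[0.015,0,-0.026,0],[0.01,0,-0.017,0],[0,0,0,0]]'; python3 st.py
```

```text
24.5 [ 503. -212.   93.] lean 29.7 az 100.6 toolx az 97.8 q [-40.4  25.6  83.7  18.2  94.4 -51.1]
-X [ 0.118 -0.989  0.091] -Y [-0.86  -0.148 -0.488] +Z [ 0.496 -0.021 -0.868] 
time: 25.1
tool_pos: [506.9, -211.0, 202.2]
tcp_rot: [-178.8, -29.5, 98.0]
ft_force: [-0.3, -0.5, -6.0]
finger_gap: 11.6
grip_force: 117.8
25.1 [ 507. -211.  202.] lean 29.6 az 100.3 toolx az 98.0 q [-40.2  19.8  79.1  18.9 104.  -47.6]
-X [ 0.12  -0.989  0.088] -Y [-0.862 -0.148 -0.485] +Z [ 0.493 -0.018 -0.87 ]
```

```bash
python3 -m handwheel '[[0.01,0.001,-0.003,0],[0.02,0.002,-0.007,0],[0.03,0.0026,-0.01,0],[0.03,0.003,-0.01,0],[0.03,0.003,-0.01,0],[0.024,0.002,-0.008,0],[0.016,0.0014,-0.005,0],[0.008,0.0007,-0.002,0],[0,0,0,0]]'; python3 st.py
python3 - <<'E'
from plan import *
Rg=Ro.from_euler('xyz',[-178.6,-29.7,97.8],degrees=True).as_matrix(); QT=Rg.T@TR; oT=Rg.T@(np.array([502,-220,0])-[503.4,-212,90.])
t,R=frame()
for th in range(0,-111,-10):
    Rt=R@Ro.from_euler('z',th,degrees=True).as_matrix();Q=Rt@QT;g=Q.T@[0,0,-1];o=t+Rt@oT
    c=[(o+Q@np.array(p))[2].round() for p in([-100,80,0],[-77.5,57.5,0],[100,-80,0])]
    print(th,np.degrees(np.arccos(Q[2,2])).round(1),g.round(2),'dir',np.degrees(np.arctan2(g[1],-g[0])).round(),c,(o[:2]).round())
E
```

```text
time: 26.0
tool_pos: [506.1, -89.5, 329.6]
tcp_rot: [-178.6, -29.8, 97.9]
ft_force: [0.1, -1.0, -6.7]
finger_gap: 12.1
grip_force: 118.1
26.0 [506. -90. 330.] lean 29.8 az 100.7 toolx az 97.9 q [-31.2   7.   80.6  23.4 111.6 -34.5]
-X [ 0.119 -0.989  0.093] -Y [-0.86  -0.149 -0.489] +Z [ 0.497 -0.022 -0.868] 
0 0.1 [ 0. -0. -1.] dir -107.0 [np.float64(240.0), np.float64(240.0), np.float64(239.0)] [505. -97.]
-10 4.9 [-0.09  0.   -1.  ] dir 1.0 [np.float64(231.0), np.float64(233.0), np.float64(248.0)] [513. -95.]
-20 9.9 [-0.17  0.02 -0.99] dir 6.0 [np.float64(222.0), np.float64(226.0), np.float64(259.0)] [522. -92.]
-30 14.7 [-0.25  0.05 -0.97] dir 10.0 [np.float64(214.0), np.float64(220.0), np.float64(271.0)] [529. -88.]
-40 19.5 [-0.32  0.09 -0.94] dir 15.0 [np.float64(205.0), np.float64(215.0), np.float64(284.0)] [536. -82.]
-50 24.2 [-0.39  0.14 -0.91] dir 19.0 [np.float64(198.0), np.float64(210.0), np.float64(297.0)] [542. -76.]
-60 28.7 [-0.44  0.2  -0.88] dir 24.0 [np.float64(192.0), np.float64(206.0), np.float64(311.0)] [546. -69.]
-70 33.1 [-0.48  0.26 -0.84] dir 29.0 [np.float64(186.0), np.float64(203.0), np.float64(324.0)] [549. -62.]
-80 37.2 [-0.5   0.33 -0.8 ] dir 34.0 [np.float64(182.0), np.float64(201.0), np.float64(336.0)] [550. -54.]
-90 41.1 [-0.51  0.41 -0.75] dir 39.0 [np.float64(179.0), np.float64(200.0), np.float64(348.0)] [550. -46.]
-100 44.7 [-0.51  0.48 -0.71] dir 44.0 [np.float64(178.0), np.float64(201.0), np.float64(358.0)] [548. -39.]
-110 48.0 [-0.49  0.56 -0.67] dir 49.0 [np.float64(179.0), np.float64(202.0), np.float64(366.0)] [545. -31.]
```

```bash
python3 -m handwheel '[[0,0,0,-3],[0,0,0,-5],[0,0,0,-6],[0,0,0,-6],[0,0,0,-6],[0,0,0,-6],[0,0,0,-6],[0,0,0,-6],[0,0,0,-6],[0,0,0,-6]]'>/dev/null
python3 -m handwheel '[[0,0,0,-6],[0,0,0,-6],[0,0,0,-6],[0,0,0,-6],[0,0,0,-6],[0,0,0,-6],[0,0,0,-5],[0,0,0,-3],[0,0,0,0],[0,0,0,0]]'>/dev/null
python3 -m handwheel '[[0,0,0,0],[0,0,0,0],[0,0,0,0],[0,0,0,0],[0,0,0,0]]'; python3 st.py
python3 - <<'E'
from plan import *
w=r.snapshot('wrist')[:,:,::-1];tp=r.snapshot('top')[130:370,250:570,::-1]
cv2.imwrite('pics/f1.png',np.hstack([cv2.resize(w,(400,300)),cv2.resize(tp,(400,300))]))
E
```

```text
time: 28.5
tool_pos: [506.2, -90.0, 330.0]
tcp_rot: [150.4, 3.7, -162.8]
ft_force: [-0.1, -0.4, -6.7]
finger_gap: 11.7
grip_force: 118.2
28.5 [506. -90. 330.] lean 29.8 az 100.7 toolx az -162.8 q [ -31.3    7.    80.5   23.4  111.7 -134.5]
-X [0.953 0.288 0.092] -Y [ 0.295 -0.821 -0.489] +Z [-0.065  0.493 -0.868]
```

View pics/f1.png

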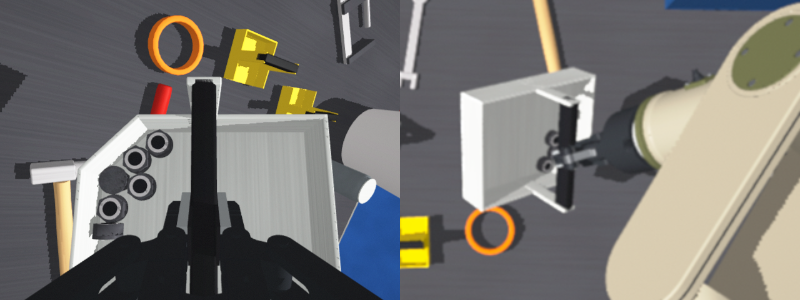

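The wrist picture (left half) shows all six nuts gathered by the cut corner at (160,142), (135,157), (113,180), (141,186), (113,208) and (107,230). The last is on edge, trailing along the -x wall. I'll convert these to tote coordinates.

```bash
cat > nuts.py <<'E'
from plan import *
Rg=Ro.from_euler('xyz',[-178.6,-29.7,97.8],degrees=True).as_matrix(); QT=Rg.T@TR; oT=Rg.T@(np.array([502,-220,0])-[503.4,-212,90.])
p=r.camera_params('wrist');M=p['mount']
def totexy(uv,z):  # pixel -> tote frame point at tote height z (rigid grasp)
    d=M[:3,:3]@np.array([(uv[0]-p['cx'])/p['fx'],(uv[1]-p['cy'])/p['fy'],1]);o=M[:3,3]
    d=QT.T@d;o=QT.T@(o-oT);return (o+d*(z-o[2])/d[2]).round(0)
E
python3 - <<'E'
from nuts import *
print('rim corners',[totexy((u*1.6,v*1.6),48)[:2] for u,v in[(140,117),(80,165),(327,115)]])
for q in[(160,142),(135,157),(113,180),(141,186),(113,208),(107,230)]:
    X=totexy((q[0]*1.6,q[1]*1.6),14);print(X[:2],np.linalg.norm(X[:2]-[-75,55]).round())
E
```

```text
rim corners [array([-50.,  77.]), array([-96.,  38.]), array([99., 79.])]
[-40.  64.] 36.0
[-62.  50.] 14.0
[-81.  29.] 27.0
[-55.  24.] 37.0
[-79.   5.] 50.0
[-83. -14.] 69.0
```

The measured rim corners match the tote. Two nuts still trail along the -x wall, so I'll lean further towards +y, shifting first to give the last joint room, and jog a little to pack them.

```bash
python3 -m handwheel '[[-0.003,0.009,0.0054,0],[-0.0065,0.018,0.0108,0],[-0.0065,0.018,0.0108,0],[-0.0065,0.018,0.0108,0],[-0.0065,0.018,0.0108,0],[-0.003,0.009,0.0054,0],[0,0,0,-5],[0,0,0,-6],[0,0,0,-6],[0,0,0,-6]]'>/dev/null
python3 -m handwheel '[[0,0,0,-5],[0,0,0,0],[0.012,0,0,0],[-0.012,0,0,0],[0.012,0,0,0],[-0.012,0,0,0],[0.012,0,0,0],[-0.012,0,0,0],[0,0,0,0],[0,0,0,0]]'; python3 st.py
python3 - <<'E'
from nuts import *
w=r.snapshot('wrist')[:,:,::-1];cv2.imwrite('pics/f2.png',w)
g=cv2.cvtColor(w,cv2.COLOR_BGR2GRAY);m=(g<95).astype(np.uint8); m[:,300:]=0;m[380:]=0;m[:170]=0
# keep inside tote left half
n,l,s,c=cv2.connectedComponentsWithStats(cv2.morphologyEx(m,cv2.MORPH_OPEN,np.ones((5,5))))
for i in range(1,n):
    if s[i,4]>150: print(s[i],c[i].round(),totexy(c[i],14)[:2])
cs=cv2.HoughCircles(cv2.medianBlur(g,5),cv2.HOUGH_GRADIENT,1,25,param1=100,param2=18,minRadius=12,maxRadius=28)
for u,v,rr in cs[0]:
    X=totexy((u,v),14)
    if abs(X[0])<100 and abs(X[1])<80 and X[0]<-15: print('circle',u,v,rr,X[:2],np.linalg.norm(X[:2]-[-75,55]).round())
E
```

```text
time: 30.6
tool_pos: [509.4, 28.8, 334.3]
tcp_rot: [154.9, 16.1, -138.3]
ft_force: [0.6, 0.1, -6.0]
finger_gap: 11.8
grip_force: 118.5
30.6 [509.  29. 334.] lean 29.5 az 101.0 toolx az -138.3 q [ -20.4    0.8   86.5   26.1  107.3 -151.1]
-X [0.717 0.691 0.094] -Y [ 0.64  -0.597 -0.484] +Z [-0.278  0.407 -0.87 ] 
[   0  170   93  131 4852] [ 26. 231.] [-174.   62.]
[ 40 170  21  16 208] [ 52. 176.] [-163.   96.]
[205 175  25  15 208] [216. 181.] [-64.  92.]
[ 71 188  34  21 202] [ 87. 198.] [-140.   82.]
[258 217  22  21 387] [269. 227.] [-32.  65.]
[257 220  36  32 407] [278. 240.] [-26.  57.]
[218 230  38  40 548] [241. 252.] [-48.  50.]
[216 232  22  22 400] [227. 243.] [-56.  56.]
[ 148  253   74  113 3578] [187. 310.] [-77.  17.]
[231 272  32  37 405] [251. 294.] [-41.  26.]
[226 275  22  22 410] [237. 286.] [-49.  31.]
[  0 296  30  15 227] [ 12. 305.] [-176.   20.]
[165 306  23  23 432] [176. 317.] [-82.  13.]
[  0 323  47  24 574] [ 16. 336.] [-172.    3.]
[ 253  322   47   58 1430] [275. 357.] [-26.  -8.]
[ 49 337  29  21 218] [ 64. 346.] [-144.   -2.]
[ 29 353  21  27 346] [ 38. 368.] [-157.  -14.]
circle 236.5 285.5 16.9 [-49.  31.] 35.0
circle 176.5 317.5 17.1 [-82.  13.] 43.0
circle 226.5 242.5 16.1 [-56.  56.] 19.0
circle 271.5 230.5 21.1 [-31.  63.] 45.0
circle 197.5 274.5 25.2 [-72.  37.] 18.0
```

```bash
python3 -m handwheel '[[0.025,0,0,0],[-0.025,0,0,0],[0.025,0,0,0],[-0.025,0,0,0],[0.025,0,0,0],[-0.025,0,0,0],[0.025,0,0,0],[-0.025,0,0,0],[0,0,0,0],[0,0,0,0]]'; python3 st.py
python3 - <<'E'
from nuts import *
w=r.snapshot('wrist')[:,:,::-1];cv2.imwrite('pics/f3.png',w)
g=cv2.cvtColor(w,cv2.COLOR_BGR2GRAY)
m=(g<110).astype(np.uint8); H=np.zeros_like(m)
for v in range(230,400,12): print(v,''.join('#' if x<70 else '+' if x<110 else '.' for x in g[v,130:300:4]))
cs=cv2.HoughCircles(cv2.medianBlur(g,5),cv2.HOUGH_GRADIENT,1,25,param1=100,param2=18,minRadius=12,maxRadius=28)
for u,v,rr in cs[0]:
    X=totexy((u,v),14)
    if abs(X[0])<100 and abs(X[1])<80 and X[0]<-15: print('circle',u,v,rr,X[:2],np.linalg.norm(X[:2]-[-75,55]).round())
E
```

```text
time: 31.65
tool_pos: [511.6, 33.9, 336.8]
tcp_rot: [154.9, 15.8, -138.7]
ft_force: [-0.4, -0.6, -6.3]
finger_gap: 12.0
grip_force: 118.6
31.65 [512.  34. 337.] lean 29.4 az 101.2 toolx az -138.7 q [ -19.7    1.    86.    26.1  107.3 -149.9]
-X [0.723 0.685 0.095] -Y [ 0.636 -0.604 -0.481] +Z [-0.272  0.408 -0.871] 
230 +++............###########..#######...+##+.
242 ..............+###########+...####+.##.....
254 ........++....##########...#.+#####.##.....
266 .........#####..###..........##++###+......
278 .......#..###+.###.........................
290 ...........###+............................
302 ...........................................
314 ...........................................
326 ....................................####...
338 ...................................####+...
350 ..................................#####....
362 .................................#####+....
374 ...............................###########+
386 .............###########..#################
398 ........###################################
circle 287.5 206.5 16.8 [-22.  77.] 57.0
circle 174.5 268.5 17.1 [-85.  41.] 17.0
circle 256.5 248.5 17.4 [-39.  52.] 36.0
circle 207.5 237.5 23.0 [-67.  58.] 9.0
circle 236.5 203.5 25.2 [-51.  79.] 34.0
```

The jogging moved the nuts towards the diagonal wall. I'll turn back to a tilt of about 36 degrees, jog gently, and measure.

```bash
python3 -m handwheel '[[0,0,0,5],[0,0,0,6],[0,0,0,6],[0,0,0,6],[0,0,0,6],[0,0,0,6],[0,0,0,5],[0,0,0,3],[0,0,0,0],[0,0,0,0]]'>/dev/null
python3 -m handwheel '[[0,0.015,0,0],[0,-0.015,0,0],[0,0.015,0,0],[0,-0.015,0,0],[0,0,0,0],[0,0,0,0],[0,0,0,0]]'; python3 st.py
cat >> nuts.py <<'E'
def report(name):
    w=r.snapshot('wrist')[:,:,::-1];cv2.imwrite(name,w)
    g=cv2.cvtColor(w,cv2.COLOR_BGR2GRAY)
    t,R=frame();Q=R@QT;gg=Q.T@[0,0,-1];print('tilt',np.degrees(np.arccos(Q[2,2])),'dir',np.degrees(np.arctan2(gg[1],-gg[0])))
    for v in range(170,400,10): print(v,''.join('#' if x<70 else '+' if x<100 else '.' for x in g[v,100:320:4]))
    cs=cv2.HoughCircles(cv2.medianBlur(g,5),cv2.HOUGH_GRADIENT,1,25,param1=100,param2=18,minRadius=12,maxRadius=28)
    for u,v,rr in cs[0]:
        X=totexy((u,v),14)
        if abs(X[0])<100 and abs(X[1])<85 and X[0]<-15: print('circle',u,v,rr,X[:2],np.linalg.norm(X[:2]-[-75,55]).round())
E
python3 -c "
from nuts import *
report('pics/f4.png')"
```

```text
time: 33.4
tool_pos: [511.6, 34.0, 336.8]
tcp_rot: [150.9, -4.6, -177.0]
ft_force: [-0.1, -0.5, -6.9]
finger_gap: 11.4
grip_force: 118.8
33.4 [512.  34. 337.] lean 29.4 az 101.2 toolx az -177.0 q [ -19.7    1.    86.    26.2  107.3 -106.8]
-X [0.995 0.007 0.095] -Y [ 0.052 -0.875 -0.482] +Z [ 0.08   0.484 -0.871] 
tilt 38.214381817137884 dir 35.69637052880215
170 #######++...+++++++++++++++.........................###
180 +#######+...++++++++++++............................###
190 +#######++..++++++++++...........++.+#.....+#++++...###
200 +#######++..+++++++...........+..#####.+#.#.+####..####
210 ++######++...+++..............+..#####..##..#####..####
220 ++#######++..+..........+++++#.++.....###.##......#####
230 +++######++...........+#+++++#+++..###.......####...###
240 +++#####+.......++++++++#++++#+##.+......#+.........###
250 +++###.........+++++++++++++#++###.######.#+........###
260 +++++.........++++++++##+#++##...+..####..##........###
270 +++++.........##++++++++#+.........#######..........###
280 +++++.........#..#####.#++..........................###
290 +++++...........+#++####............................###
300 ++++................................................###
310 ++++...............................................+###
320 ++++...............................................####
330 ++++.......................................####....####
340 ++++......................................#####....####
350 ++++......................................####+...+####
360 ++++.....................................#####....#####
370 ++++...................................##########.#####
380 ++++...................########.......#################
390 +++................####################################
circle 284.5 207.5 16.9 [-24.  76.] 55.0
circle 249.5 252.5 16.8 [-43.  50.] 32.0
circle 241.5 209.5 22.9 [-49.  75.] 33.0
circle 180.5 258.5 25.2 [-82.  46.] 11.0
circle 207.5 239.5 22.9 [-68.  57.] 7.0
```

Run:
```python
import cv2,numpy as np
from nuts import *
a=cv2.imread('pics/f1.png',0)[:,:400];a=cv2.resize(a,(640,480))
for n in('f2','f3','f4'):
    b=cv2.imread(f'pics/{n}.png',0)
    for nm,(x,y) in{'bartop':(325,130),'cornerR':(523,184),'diag':(224,187),'diag2':(128,264)}.items():
        T=a[y-22:y+22,x-22:x+22];S=b[y-50:y+50,x-50:x+50]
        q=cv2.matchTemplate(S,T,cv2.TM_CCOEFF_NORMED);_,mx,_,l=cv2.minMaxLoc(q);print(n,nm,round(mx,2),l[0]-28,l[1]-28)
```

```text
f2 bartop 0.93 0 0
f2 cornerR 0.89 0 0
f2 diag 0.85 -2 0
f2 diag2 0.64 24 -23
f3 bartop 0.82 1 -10
f3 cornerR 0.67 5 -8
f3 diag 0.79 0 -26
f3 diag2 0.7 7 -28
f4 bartop 0.78 0 -10
f4 cornerR 0.54 5 28
f4 diag 0.92 -7 -19
f4 diag2 0.72 -8 -16
```

The jog shifted the tote slightly in the grip. I'll estimate the slip (slide plus pivot about the pad axis) from tracked points and correct the tilt figures.

Run:
```python
from nuts import *
from scipy.optimize import least_squares
P=np.array([[-55,80,48],[-100,35,48],[0,80,110.]]); dpx=np.array([[-7,-19],[-8,-16],[0,-10.]])
gp=np.array([0,0,-18.7])
def pr(X):
    c=(np.linalg.inv(M)@np.r_[X,1])[:3];return np.array([p['fx']*c[0]/c[2],p['fy']*c[1]/c[2]])
def pose(v):
    D=Ro.from_euler('y',v[2],degrees=True).as_matrix(); return D@QT, gp+D@(oT-gp)+[v[0],0,v[1]]
def res(v):
    Q,o=pose(v);return np.r_[[ (pr(Q@a+o)-pr(QT@a+oT)-d) for a,d in zip(P,dpx)]].ravel()
s=least_squares(res,[0,0,0]);print(s.x,s.fun.round(1))
t,R=frame();Q,o=pose(s.x);W=R@Q;g=W.T@[0,0,-1];print('tilt',np.degrees(np.arccos(W[2,2])),g.round(2),'dir',np.degrees(np.arctan2(g[1],-g[0])),'foot z',(t+R@o+W@[-77.5,57.5,0])[2])
def xy(uv,z=14):
    d=Q.T@(M[:3,:3]@np.array([(uv[0]-p['cx'])/p['fx'],(uv[1]-p['cy'])/p['fy'],1]));oo=Q.T@(M[:3,3]-o);return (oo+d*(z-oo[2])/d[2]).round()
for q in[(284,207),(249,252),(241,209),(180,262),(207,239)]: print(xy(q),np.linalg.norm(xy(q)[:2]-[-75,55]))
```

```text
[-0.07946997 -3.44141088  7.53985245] [-0.  -1.3  0.8  1.6 -0.7 -0.2]
tilt 34.26995185559901 [-0.5   0.25 -0.83] dir 26.738180699710284 foot z 212.97556117916056
[-23.  63.  14.] 52.61178575186362
[-42.  38.  14.] 37.12142238654117
[-46.  62.  14.] 29.832867780352597
[-80.  33.  14.] 22.561028345356956
[-65.  45.  14.] 14.142135623730951
```

The tote pivoted about 7.5 degrees in the grip. The tilt is now 34.3 degrees and the five nuts I can resolve are all within 53 mm of the corner point. I'll trim by a few degrees, hold, and check that nothing creeps and where the sixth nut is.

```bash
python3 -m handwheel '[[0,0,0,-1],[0,0,0,-2],[0,0,0,-1],[0,0,0,0],[0,0,0,0]]' - 120 >/dev/null
python3 - <<'E'
from bench import r;import cv2
cv2.imwrite('pics/g1.png',r.snapshot('wrist')[:,:,::-1])
E
python3 -m handwheel '[[0,0,0,0],[0,0,0,0],[0,0,0,0],[0,0,0,0],[0,0,0,0],[0,0,0,0],[0,0,0,0],[0,0,0,0],[0,0,0,0],[0,0,0,0]]'
python3 - <<'E'
from nuts import *
b=r.snapshot('wrist')[:,:,::-1];cv2.imwrite('pics/g2.png',b);a=cv2.imread('pics/g1.png')
d=np.abs(a.astype(int)-b).max(2);print('changed px in tote',(d[150:380,120:320]>25).sum(),(d>25).sum())
g=cv2.cvtColor(b,cv2.COLOR_BGR2GRAY)
for v in range(180,330,6): print(v,''.join('#' if x<60 else '+' if x<95 else '-' if x<130 else '.' for x in g[v,110:310:3]))
E
```

```text
time: 35.0
tool_pos: [511.6, 33.9, 336.7]
tcp_rot: [150.7, -2.6, -173.5]
ft_force: [0.1, 0.5, -6.4]
finger_gap: 12.1
grip_force: 118.9
changed px in tote 547 1156
180 ######+++----++++++++++++++++.....................................#
186 ######+++----++++++++++++++................++.....................#
192 ######+++----++++++++++++..............++.....-++.....++.....-+...#
198 ######+++----+++++++++-..............++..+####..-+#..+..+####..-+-#
204 ######+++----+++++++-................+..#######..+##+..#######..+##
210 ######+++----+++++-..................+..#######..+#++..#######..++#
216 ######+++----+++...............---...++..+###+..++##++..+####..-+##
222 ######+++-----..............++++++++++-++.....++###..+++.....-+++-#
228 ######+++---..............+++++++++++++#.#++##+++......-####+++..-#
234 ######+++-...............+++++++++++++++-.-++-...+++.............-#
240 ######++.................+++++++++++++++#-+..-##+...++...........-#
246 ++++##...........+++++++.++++++++++++++##+..#######..++..........-#
252 ++++..........+++++++++++++++++++++++++-+-.+#######..++..........-#
2
[... 162 characters left out ...]
++++++++++++++++.............++++#+++.............+#
276 +++.........+++++++++++++++++++..................................+#
282 +++..........+++++++++++++++++-..................................+#
288 +++............-+++++++++++++....................................+#
294 ++-....................-.........................................+#
300 ++-..............................................................+#
306 ++...............................................................+#
312 ++...........................................................----##
318 ++..........................................................-----##
324 ++.....................................................#####-----##
```

```bash
python3 - <<'E'
import cv2,numpy as np
for f in('f3','g2'):
    g=cv2.imread(f'pics/{f}.png',0)[222:304,130:236]; g=cv2.resize(g,None,fx=.5,fy=.33,interpolation=cv2.INTER_AREA)
    print(f)
    for row in g: print(''.join("@%#*+=-:. "[min(9,int(x)//22)] for x in row))
E
python3 - <<'E'
from bench import r;import numpy as np
f=[]
for i in range(30): r.snapshot('wrist'); f.append(r.sense()['ft_force'][2])
print(np.mean(f),np.std(f)/30**.5, r.sense()['time'])
E
```

```text
f3
++*****+++-:.              :--*######################
+++++**+=::.             ----*###################*+*#
+++++++-..              ----+#####################-:-
*++++=:.              :-----*#####################*::
+++=-..             :------=#######################-:
++-:.             .-------:-#######################*:
=:..            .:------::::########################=
..             :-------:::::+######################+:
            .:------=**++====#####################=::
           .------+*#############################-::-
          :-----+**+=--===*####################*-:::=
       .-----=+#*=--=====--=+#################+:::.::
       -----+##+--+#%%%%%*=--=###%#*==+++=----::::...
       -----*#+--*%%%%%%%%%+--+##%##=:::::::::::...:.
      ------*#=-=%%%%%%%%%%%=-=##%##*:::::::::.....:.
      ------+*--*%%%%%%%%%%%=-=##%##*:::::::::.....:.
      ------+#=-+%%%%%%%%%%%=-=#####*:::::::::.....:.
      ------+#=-=#%%%%%%%%%+--+##%##=::::::.::.......
      ------=#*=-=*%%%%%%#+--=#####*::::::::::.......
     -------=##*=--=+**+=---+######-:::..:::::.......
     --------=+*#
[... 1166 characters left out ...]
::::::-
       =###***####**#*#######*#*****+:.........::::::
       +*###****#******####*********=           :....
       =*#####*********####*#*******-                
       =*###***###**#***************.                
       ==**#*****#*****************=                 
       -==****#*******#*******#***+                  
       :---=**####****####**###**=                   
           .--++*****#########*+.                    
              ....++++*****+=-.                      
                       ..                            
                                                .    
                                                     
-6.304063140881224 0.07932387883861798 36.55
```

Run:
```python
import cv2,numpy as np
for f,(x0,x1,y0,y1) in{'f2':(130,310,200,390),'f3':(130,330,170,300),'g2':(130,330,170,300)}.items():
    g=cv2.imread(f'pics/{f}.png',0)[y0:y1,x0:x1]; g=cv2.resize(g,None,fx=.4,fy=.22,interpolation=cv2.INTER_AREA)
    print(f)
    for row in g: print(''.join("@%#*+=-:. "[min(9,int(x)//22)] for x in row))
```

```text
f2
+++++++++++++++++++++++++++-..     :::::::::::::::::::::::::::::::::::+@
+++++++++++++++++++++++++-.     .:::::::::::::-----------==---:-::-::-+@
+++++++++++++++++++++++-..     :::::::::::::::::::++*+++++**=:::::::::+@
+++++++++++++++++++++-.     .::::::::::::::......+*+-==++=--+*=.......=@
+++++++++++++++++++-:.     ::::::::::::::.......-*--*%%%%%#+-=#*:.....+@
+++++++++++++++++-.      .:::::::-==+++++**=:..:*=-*%%%%%%%%--*#+:....+%
+++++++++++++++-:      :::::::::-+*+=----=+*#+-+#=-#%%%%%%%%--*##-....+@
+++++++++++++-.     .:::::::::::++-=*#%%#*=-+####+-=#%%%%%#=-=###:....+@
+++++++++++-.      ::::::::::::+*-=%%%%%%%%=-+####*=-=+++=--+###+.....+%
+++++++++-..    .:::::::::::::=#=-*%%%%%%%%+-+###+##*++=++*####+......+@
+++++++-.      ::::::::::::::.-*+-+%%%%%%%#--*###-:+*########+-.......*%
+++++-:.    .:::::::::--====-:::*=-=*#%%#+--+###*:...-=====-:.........*%
+++-.      ::::::::-=*########*+-**=-----=+*###*:.....................*%
+=:     .:::::::::=*#############++###########=:......................*%
.     .::::::::::=################=:-+*#####*=-::.....................*%
  
[... 5972 characters left out ...]
+------::::::=*=::-==-:.-+#*+.        ::::#@%%%%%%%%
      *##*#*##***#######*****=::::::::::::-+*+=--=+*##*-        ::::::#@%%%%%%%%
     .*##*********###********:        ......:-=++*++=:          .:::::#@%%%%%%%%
     :+###**##***************                                     .:::#@%%%%%%%%
     :=+********************-                                   ...:::#@%%%%%%%%
      --=**#*****##*****#**-                                     .::::%@%%%%%%%%
         .-=++***######*+-                                       .::::%@%%%%%%%%
              .:::---::.                                        ::::::%@%%%%%%%%
                                      .                          :::::%@%%%%%%%%
```

The text crops show that in f3 one upturned nut lay on top of nut A, and it has since slid over onto the face-up nut by the diagonal wall. That makes four face-up and two upturned, so all six are in the corner. One last stillness check, then I hand in.

Run:
```python
from nuts import *
a=cv2.imread('pics/g2.png');b=r.snapshot('wrist')[:,:,::-1]
d=np.abs(a.astype(int)-b).max(2)>25;print('changed',d[180:300,130:310].sum(),d.sum(),np.argwhere(d)[::200].tolist()[:6]);s=r.sense();print(s['time'],np.abs(s['qd']).max(),s['tool_pos'],s['grip_force'])
ga=cv2.cvtColor(a,6);gb=cv2.cvtColor(np.ascontiguousarray(b),6)
print(cv2.phaseCorrelate(np.float32(ga[170:300,130:310]),np.float32(gb[170:300,130:310])))
ok=not d[180:300,130:310].sum()>400
print(ok)
if ok: print(r.hand_in())
```

```text
changed 127 401 [[15, 489], [134, 419], [389, 121]]
36.6 0.23040241399801295 [511.61514477  33.8525533  336.70801986] 118.97938013076782
((-0.002280533119062511, 0.6211065341569793), 1.0015786089328091)
True
the job is handed in; nothing more can be done
None
```

I handed in the job at 36.6 s. My last checks showed the scoop empty and upright on the bench, and the tote held still in the air at about 35° (34.3° measured, then trimmed up slightly), with all six nuts together in the cut-off corner, one on top of another; that count came from pixel data, as I had used all ten picture views.

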